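# Hook a trapped key out of its magazine

### The arm

A 7-joint arm with a two-finger parallel gripper is mounted at the origin on the work surface; the furniture and walls round the work are solid. World frame = base frame: x ahead of the robot, y to its left, z up, the work surface at z = 0. Lengths are in m, angles in rad, forces in N, time in s.
With the tool pointing down it reaches from about 0.425 to 0.875 m from the base axis. Payload 4.7 kg.
Tool frame: the origin (TCP) lies where the fingers leave the gripper's body, on its centre line; the fingertips stand 70 mm ahead of it and the grasp point (between the pads) lies 51 mm ahead of it; z points along the fingers, y is the line along which they close (so a half turn about z gives the same grasp; the last joint's range is limited). The gripper opens to 87 mm and grips with 3 to 60 N. Pads are 19 mm wide; open, the fingers measure 117 mm over their backs; the gripper's body (75 mm by 190 mm) begins 51 mm behind the grasp point.
Start: joints at [1.117, 0.321, -0.07, 1.45, 0.023, 1.371, -0.057], TCP at [0.293, -0.58, 0.292] pointing down, gripper open.
Joint ranges: [-2.86, 2.86], [-0.3, 2.09], [-1.38, 1.24], [0.06, 2.45], [-1.56, 4.7], [0.09, 2.05], [-2.69, 2.69]. Speed limits (rad/s): [2.57, 2.57, 3.14, 3.14, 3.14, 3.14, 3.14].

### API

Orientations are given as a rotation vector (axis times angle).
In Python, from bench import ctrl gives the robot as it stands.
- The arm moves only by the tool drive_tool, never from a script. Its argument "motion" is a list of rows, each a list of 3 entries, a list of its own where there are three numbers: the shift along the tool's x, y, z in cm, then the turn, a rotation vector about the tool's x, y, z in degrees, then the opening, from -1 (shut) to 1 (fully open). In form: [[[x, y, z], [ax, ay, az], claw], ...]. A call has 1 to 12 rows; each row shifts and turns the commanded pose from where the row before left it, along the tool's axes as they then stand; what a row does not reach is not made up. A row lasts 1/8 s, in which the tool goes at most 62.5 mm and 10.7 degrees, less where a joint would pass 70% of its speed; a pose out of reach is approached as far as the arm can. A call with a gripper value outside its range is refused whole. The fingers move at their own pace and stop on an object; "force" is the grip in N (left out, the last holds). Time passes only in rows, so rows that do not move let the fingers close. It gives the time, the measured TCP pose, the force, the opening and the grip force at its end, in the units of the state.
- ctrl.get_state(): the state, without advancing time (a new reading comes with each control period).
- ctrl.get_image(name): name is "scene" or "side" or "wrist"; returns the picture (384x512x3 uint8, red, green, blue); there is no depth.
- ctrl.calibration(name): a dict with "K" (3x3 intrinsics, pixels), "distortion" ([k1, k2, p1, p2, k3] as OpenCV has them; the pictures are not rectified), "origin" and "attitude" of the camera in the world; the wrist camera has in their place "tool_from_camera" (4x4, takes a point from camera to tool coordinates, whose origin is the TCP and whose axes are the flange's). Camera axes: x right, y up, looking along -z (the intrinsics and any distortion apply to the point x, -y, -z); pixel columns grow to the right and rows downward; lengths in m; the calibration is good to about 2 mm. A picture is of the moment at which its call begins: read the wrist's pose just before it. calibration takes no time and is no camera call.
- ctrl.close_job(): hands the job in; it is judged then, once.
The state is a dict: "time": time; "joint_positions": joint angles; "qd": joint speeds; "joint_torque": joint torques, N m; "position": TCP position; "tool_rot": TCP orientation; "ft_force": force on the tool from outside, world axes, zero at the start; "torque": the same for the moment, N m; "grip_width": opening from 0.0 (shut) to 1.0 (fully open); "grip_force": force on a finger pad.
Only numpy, scipy, OpenCV 4.12 (cv2) and the standard library are available. Lean on these libraries where they do the work, as an engineer would, in place of code of your own. Each camera call takes 0.05 s, during which the arm holds its last target. There are 200 camera calls.

### The job

The steel key has slid back inside the narrow slot of the key magazine, where no finger reaches. Take the hooked pick, reach its hook in over the key's upstanding lug, and draw the key out into the open bay until you hold it firmly against the sprung stop for a moment with a pull of some 10 N; never load key, stop or magazine with more than 16 N. Then unhook, leaving the key lying flat in the bay, lay the pick down on the bench clear of the magazine, and leave the other things where they are.

Things in the scene. Friction and masses are not known exactly. Their poses are not given: they have to be found in the camera images.
- magazine: Key magazine fixed to the bench: grey base plate 46 wide (x), 180 long (y = -85 to 95), 12 high (= floor height). It carries a bare-metal slot (+y part) and an open bay with a sprung stop (-y part). Origin: on the bench below the slot's mouth, on the centre line; z up; +y runs into the slot, -y out along the bay.
- slot_mouth (a point): Centre of the mouth on the slot floor: (0, 0, 12) in the magazine's frame. The slot runs 85 in +y from here and is closed there; 14 wide, 38 high inside; outside 30 wide, its top 56 above the bench, with a sight slit 4 wide along the roof.
- bay (a point): Point on the bay floor, (0, -40, 12) in the magazine's frame. Bay: y = 0 to -85, 14 wide between cheeks 6 high, open above. A steel buffer plate 9 high crosses it; its face is clamped anywhere from y = -46 to -64, NOT MEASURED: feel for it. It is sprung (5 N per mm) and bottoms after 4.5 mm. The stop behind it is 17 long, at most 13 high over the floor.
- key: Trapped steel key, loose, about 30 to 60 g: plate 12 wide (x), 36 long (y), 4 thick; at its -y end a full-width upright lug (y = -18 to -14), 10 high over the underside. Origin: centre of the underside; axes parallel to the magazine's. Starts wholly inside the slot, lug toward the mouth, the lug's outer face 15 to 38 behind the mouth.
- pick: Hooked pick, 120 g, on the bench. Black slab handle 18 wide (x), 70 long (y), 28 high. Origin: centre of the handle's underside; +y along the shaft to the hook, z up. A steel shaft, diameter 5, leaves the +y end at z = 19 and runs to y = 175, where a pin of diameter 4.4 turns straight down to z = 4 (12.5 clear below the shaft).
- hook_tip (a point): Lowest point of the pick's hook: (0, 175, 4) in the pick's frame.
- cast_yellow: Bystander, to be left alone: yellow stone dental cast, 44x48x28. Origin: centre of its underside.
- bur_stand: Bystander, to be left alone: cream block with upright burs, 26x52x44. Origin: centre of its underside.
- cup_far: Bystander, to be left alone: white mixing cup, 55 across, 50 high. Origin: centre of its underside.
- cast_white: Bystander, to be left alone: white plaster dental cast, 51x58x31. Origin: centre of its underside.
- dropper_b: Bystander, to be left alone: white dropper bottle, 26 across, 58 high. Origin: centre of its underside.

How it is judged:
On the way, in this order (a step that is already met when the one before it is completed fails the run):
1. the hook is inside the slot, behind the key's lug and below the top of the lug (y of hook_tip in the frame of magazine above 0.012 m and x of hook_tip in the frame of magazine between -0.007 and 0.007 m and y of hook_tip in the frame of key above -0.0145 m and z of hook_tip in the frame of key below 0.009 m and z of hook_tip in the frame of magazine above 0.01 m), for 0.1 s.
2. the pick holds the key, out in the bay, against the stop with more than 6 N (y of key in the frame of magazine between -0.056 and -0.025 m and x of key in the frame of magazine between -0.004 and 0.004 m and z of key in the frame of magazine between 0.009 and 0.015 m and angle between key's own z axis and vertical below 0.15 rad and contact force between key and magazine above 6 N and contact force between pick and key above 5 N), for 0.3 s.
At the end, for the whole second after the job is handed in: The key lies flat in the bay (tilt under 0.15 rad, within 4 mm of the centre line, underside within 3 mm of the bay floor), its centre 25 to 56 mm outside the mouth, at rest; the pick lies at rest on the bench (handle origin below 20 mm, hook tip below 30 mm), touching neither key nor magazine (y of key in the frame of magazine between -0.056 and -0.025 m and x of key in the frame of magazine between -0.004 and 0.004 m and z of key in the frame of magazine between 0.009 and 0.015 m and angle between key's own z axis and vertical below 0.15 rad and linear speed of each of key, pick below 0.01 m/s and height (world z) of pick below 0.02 m and height (world z) of hook_tip below 0.03 m and contact force between pick and key below 0.1 N and contact force between pick and magazine below 0.1 N).
It fails at once if the key is loaded against the stop or the magazine with more than 16 N (contact force between key and magazine above 16 N).
It fails at once if the pick is pressed on the magazine with more than 16 N (contact force between pick and magazine above 16 N).
It fails at once if the pick loads the key with more than 16 N (contact force between pick and key above 16 N).
It fails at once if a bystander is moved more than 30 mm (distance of any of cast_yellow, bur_stand, cup_far, cast_white, dropper_b from where it was at the start of the episode above 0.03 m).
It also fails if it takes over 70 s, if anything falls off the work surface, if the arm or the gripper's body presses on something with over 40 N, if the wrist force passes 120 N, or if a joint passes its speed limit or range.

## Working session

There is one attempt and no reset: what is moved stays moved. The work goes in short steps, Python scripts to look and compute and a tool call to move; the robot and the scene stay as the last step left them, time stands still between calls to the robot, and variables do not carry over. Pictures are saved under pics/ and viewed, at most 10 in all, crops included, and the job is handed in when it is done.

Besides the shell and the picture viewer there is one more tool, called as name(argument=value, ...) on one line, values as JSON. drive_tool: Moves the arm, as the interface text tells. Its arguments: {"type":"object","properties":{"motion":{"type":"array","items":{"type":"array"}},"force":{"type":"number"}},"required":["motion"]}

```bash
ls; mkdir -p pics
python3 - <<'E'
from bench import ctrl
import cv2,numpy as np
s=ctrl.get_state();print(s)
for n in("scene","side"):
    im=ctrl.get_image(n);cv2.imwrite(f"pics/{n}0.png",cv2.resize(im[:,:,::-1],(800,600),interpolation=cv2.INTER_CUBIC));np.save(n+"0.npy",im)
for n in("scene","side","wrist"):print(n,ctrl.calibration(n))
E
```

```text
pics
{'time': 0.0, 'joint_positions': array([ 1.11708185,  0.32181235, -0.07010575,  1.45167924,  0.02260976,
        1.37077396, -0.05691194]), 'qd': array([-5.26395767e-04, -1.18481340e-05,  1.93414368e-05, -6.11958367e-04,
       -4.59051255e-04,  2.46623495e-04, -1.59831984e-03]), 'joint_torque': array([ 1.97641348e-04, -4.91286671e+01, -4.03918996e-01, -3.12523556e+01,
       -6.40179170e-02,  4.38633654e-02,  1.53551978e-04]), 'position': array([ 0.29289127, -0.57980414,  0.29116633]), 'tool_rot': array([-3.05426762e+00, -7.27801622e-01,  8.38595948e-04]), 'ft_force': array([ 0.96865694, -0.7378752 ,  0.1464896 ]), 'torque': array([ 0.04727342, -0.00732303, -0.00961027]), 'grip_force': 0.0, 'grip_width': 0.9983025401257525}
scene {'K': array([[478.79330765,   0.        , 260.91265469],
       [  0.        , 478.79330765, 190.24305354],
       [  0.        ,   0.        ,   1.        ]]), 'distortion': array([0.03203582, 0.        , 0.        , 0.        , 0.        ]), 'origin': array([ 0.75098382, -0.48633344,  0.84314078]), 'attitude': array([0.6889333 , 0.09046334, 0.2873078
[... 288 characters left out ...]
004414 ,  0.75376684]), 'attitude': array([ 0.74311398, -0.00088241,  0.00178719])}
wrist {'K': array([[275.13560637,   0.        , 258.96989261],
       [  0.        , 275.13560637, 188.87378015],
       [  0.        ,   0.        ,   1.        ]]), 'distortion': array([-0.05416675,  0.        ,  0.        ,  0.        ,  0.        ]), 'tool_from_camera': array([[ 2.57183140e-04,  9.67481826e-01,  2.52940409e-01,
         6.92625011e-02],
       [ 9.99999603e-01, -4.64640710e-04,  7.60449489e-04,
        -3.65023998e-04],
       [ 8.53247471e-04,  2.52940113e-01, -9.67481561e-01,
        -9.36482814e-02],
       [ 0.00000000e+00,  0.00000000e+00,  0.00000000e+00,
         1.00000000e+00]])}
```

View pics/scene0.png

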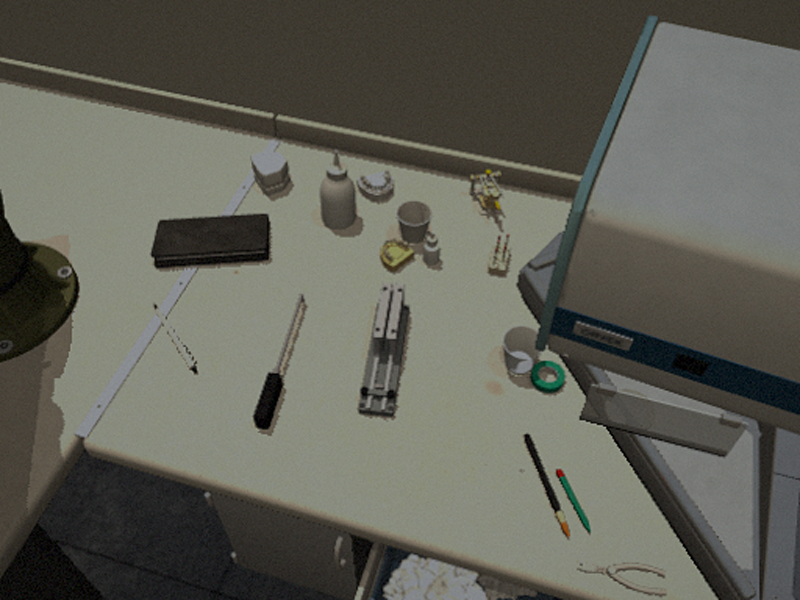

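View pics/side0.png

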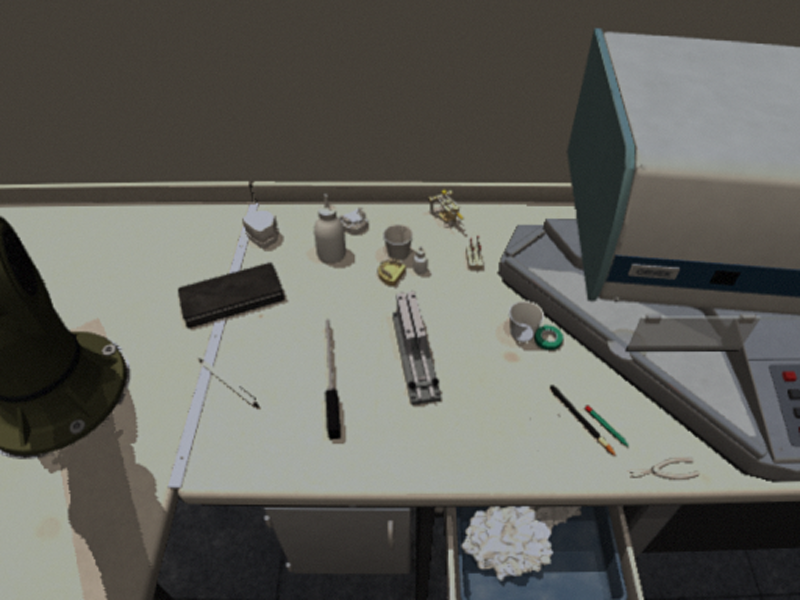

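The pick lies in the left middle (scene: handle (268,400), tip (303,296); side: handle (333,415), tip (328,322)). The magazine is to its right, with the slot at the far end and the bay towards the viewer (side: slot roof around (412,320), bay end around (425,395)). Next I turn these into rough positions.

```bash
cat > h.py <<'E'
import numpy as np,cv2
from bench import ctrl
from scipy.spatial.transform import Rotation as R
def campose(n,st=None):
    c=ctrl.calibration(n)
    if n=="wrist":
        T=c["tool_from_camera"];Rt=R.from_rotvec(st["tool_rot"]).as_matrix()
        return c,Rt@T[:3,:3],Rt@T[:3,3]+st["position"]
    return c,R.from_rotvec(c["attitude"]).as_matrix(),c["origin"]
def ray(n,px,st=None):
    c,Rm,o=campose(n,st)
    u=cv2.undistortPoints(np.array(px,float).reshape(-1,1,2),c["K"],c["distortion"]).reshape(-1,2)
    d=np.c_[u[:,0],-u[:,1],-np.ones(len(u))]@Rm.T
    return o,d
def onplane(n,px,z,st=None):
    o,d=ray(n,px,st);t=(np.broadcast_to(z,len(d))-o[2])/d[:,2];return o+d*t[:,None]
def proj(n,P,st=None):
    c,Rm,o=campose(n,st);q=(np.atleast_2d(P)-o)@Rm;q=q*[1,-1,-1]
    return cv2.projectPoints(q,np.zeros(3),np.zeros(3),c["K"],c["distortion"])[0].reshape(-1,2)
E
python3 - <<'E'
from h import *
np.set_printoptions(precision=3,suppress=True)
names=["h_end","h_junc","tip","roofFL","roofFR","mouthL","mouthR","baseNL","baseNR"]
z=[.0,.019,.019,.056,.056,.056,.056,.012,.012]
a=np.array([(264,428),(277,375),(303,296),(386,286),(404,286),(376,340),(399,342),(360,410),(393,412)])*.64
b=np.array([(335,438),(332,393),(328,322),(397,293),(416,293),(404,345),(424,345),(413,402),(440,398)])*.64
for n,p,q in zip(names,onplane("scene",a,z),onplane("side",b,z)):print(n,p,q)
E
```

```text
h_end [ 0.446 -0.076  0.   ] [ 0.445 -0.076  0.   ]
h_junc [ 0.437 -0.008  0.019] [ 0.437 -0.012  0.019]
tip [0.419 0.128 0.019] [0.418 0.126 0.019]
roofFL [0.536 0.151 0.056] [0.531 0.157 0.056]
roofFR [0.56  0.159 0.056] [0.562 0.157 0.056]
mouthL [0.552 0.059 0.056] [0.543 0.049 0.056]
mouthR [0.582 0.065 0.056] [0.573 0.049 0.056]
baseNL [ 0.557 -0.022  0.012] [ 0.557 -0.023  0.012]
baseNR [ 0.598 -0.012  0.012] [ 0.597 -0.016  0.012]
```

```bash
cat >> h.py <<'E'
def plan(p,head,n,claw=1.0,pitch=0,st=None):
    """rows towards tool down, tool x heading (deg); simple uniform split, for me to copy"""
    st=st or ctrl.get_state()
    R0=R.from_rotvec(st["tool_rot"]);h=np.radians(head)
    x=np.array([np.cos(h),np.sin(h),0]);z=np.array([0,0,-1.]);R1=R.from_matrix(np.c_[x,np.cross(z,x),z])
    rv=(R0.inv()*R1).as_rotvec();step=R.from_rotvec(rv/n);Rc=R0;d=(np.array(p)-st["position"])/n
    for i in range(n):
        print([list(map(float,np.round(Rc.inv().apply(d)*100,2))),list(map(float,np.round(np.degrees(rv/n),2))),claw],end=",");Rc=Rc*step
    print()
E
python3 -c "
from h import *
plan([.5,0,.33],97,12)"
```

```text
[[3.72, -3.54, -0.32], [-0.01, -0.0, -5.85], 1.0],[[4.06, -3.14, -0.32], [-0.01, -0.0, -5.85], 1.0],[[4.36, -2.71, -0.32], [-0.01, -0.0, -5.85], 1.0],[[4.61, -2.25, -0.32], [-0.01, -0.0, -5.85], 1.0],[[4.82, -1.77, -0.32], [-0.01, -0.0, -5.85], 1.0],[[4.97, -1.27, -0.32], [-0.01, -0.0, -5.85], 1.0],[[5.08, -0.75, -0.32], [-0.01, -0.0, -5.85], 1.0],[[5.13, -0.23, -0.32], [-0.01, -0.0, -5.85], 1.0],[[5.12, 0.29, -0.32], [-0.01, -0.0, -5.85], 1.0],[[5.07, 0.81, -0.32], [-0.01, -0.0, -5.85], 1.0],[[4.96, 1.32, -0.32], [-0.01, -0.0, -5.85], 1.0],[[4.8, 1.82, -0.32], [-0.01, -0.0, -5.85], 1.0],
```

drive_tool(motion=[[[3.7, -3.5, -0.3], [0, 0, -5.85], 1], [[4.1, -3.1, -0.3], [0, 0, -5.85], 1], [[4.4, -2.7, -0.3], [0, 0, -5.85], 1], [[4.6, -2.2, -0.3], [0, 0, -5.85], 1], [[4.8, -1.8, -0.3], [0, 0, -5.85], 1], [[5.0, -1.3, -0.3], [0, 0, -5.85], 1], [[5.1, -0.8, -0.3], [0, 0, -5.85], 1], [[5.1, -0.2, -0.3], [0, 0, -5.85], 1], [[5.1, 0.3, -0.3], [0, 0, -5.85], 1], [[5.1, 0.8, -0.3], [0, 0, -5.85], 1], [[5.0, 1.3, -0.3], [0, 0, -5.85], 1], [[4.8, 1.8, -0.3], [0, 0, -5.85], 1]])

```text
time: 1.6
position: [0.5004, 0.0017, 0.3282]
tool_rot: [2.078, 2.356, -0.001]
ft_force: [0.6, -0.5, 0.0]
grip_width: 0.999
grip_force: 0.0
```

Run:
```python
from h import *
s=ctrl.get_state();im=ctrl.get_image("wrist");np.save("w1.npy",im);np.save("w1s.npy",s,allow_pickle=True)
print(s["position"],s["tool_rot"],s["joint_positions"].round(2),s["ft_force"])
cv2.imwrite("pics/w1.png",cv2.resize(im[:,:,::-1],(800,600),interpolation=cv2.INTER_CUBIC))
```

```text
[0.50035589 0.00167356 0.32815897] [ 2.07767263e+00  2.35605498e+00 -6.42347968e-04] [ 0.59  0.01 -0.64  1.74  0.01  1.39  0.07] [ 0.5693237  -0.48892349  0.01636899]
```

View pics/w1.png

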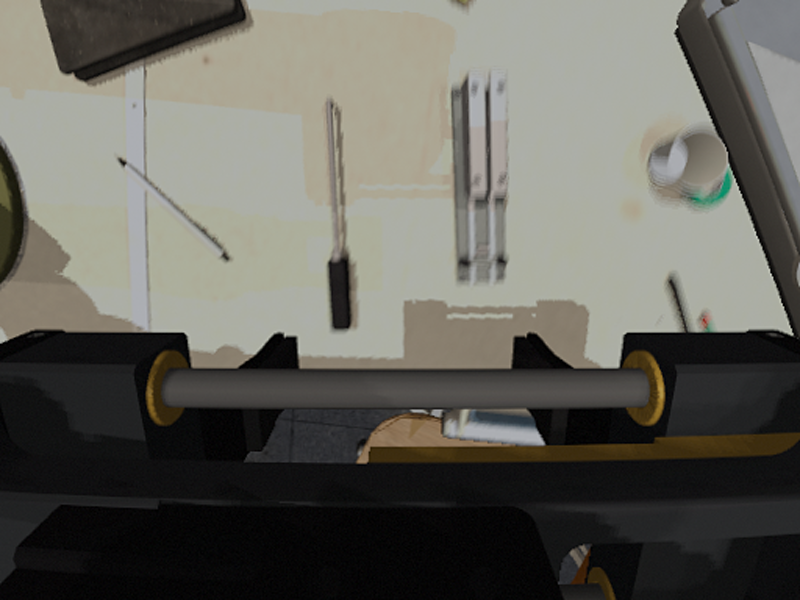

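The wrist view shows the pick (handle (340,293), tip (331,102)) and the magazine (slot roof x 470–507, y 72–197; base end about y 280). Next I measure the handle by mask and zoom on the magazine from a settled arm.

Run:
```python
from h import *
np.set_printoptions(precision=4,suppress=True)
s=ctrl.get_state();im=ctrl.get_image("wrist");np.save("w2.npy",im);print(s["position"],s["tool_rot"])
import pickle;pickle.dump(s,open("w2.pkl","wb"))
g=im.max(2)
roi=np.zeros_like(g);roi[155:220,195:240]=1
m=((g<60)&(roi>0)).astype(np.uint8)
c=max(cv2.findContours(m,0,1)[0],key=cv2.contourArea);r=cv2.minAreaRect(c);b=cv2.boxPoints(r)
print(r);print(onplane("wrist",b,.028,s))
cr=im[30:190,180:340,::-1];cv2.imwrite("pics/w2c.png",cv2.resize(cr,(600,600),interpolation=cv2.INTER_CUBIC))
```

```text
[0.5017 0.01   0.3289] [-2.0619 -2.3684 -0.0085]
((213.5, 194.5), (13.0, 47.0), 0.0)
[[ 0.435  -0.0778  0.028 ]
 [ 0.4284 -0.0053  0.028 ]
 [ 0.4472 -0.0027  0.028 ]
 [ 0.4547 -0.0751  0.028 ]]
```

View pics/w2c.png

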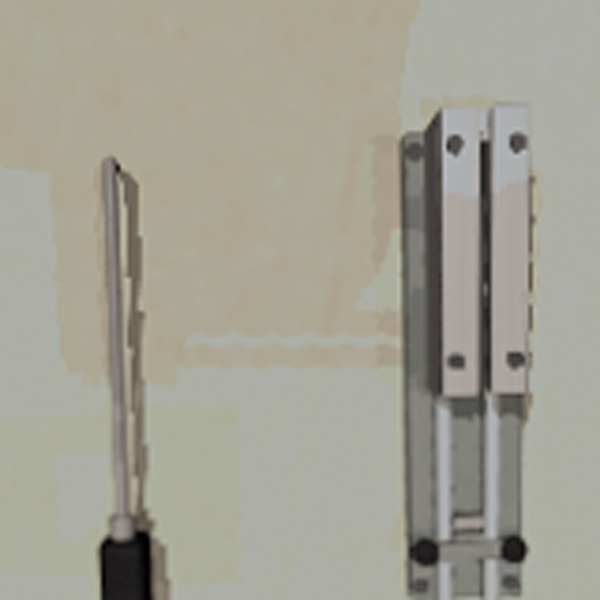

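The crop shows the roof corners at (442,108), (529,105), (441,396), (526,394), and the pick's shaft from (124,520) to (110,160). The buffer plate is probably the bright piece at (468,522).

Run:
```python
from h import *
import pickle
np.set_printoptions(precision=4,suppress=True)
s=pickle.load(open("w2.pkl","rb"))
f=lambda p:np.array(p)/3.75+[180,30]
q=onplane("wrist",f([(442,108),(529,105),(441,396),(526,394)]),.056,s);print("roof",q)
far,near=q[:2].mean(0),q[2:].mean(0);a=far-near;print("mouth",near,np.linalg.norm(a),"head",np.degrees(np.arctan2(a[1],a[0])))
a[2]=0;u=a/np.linalg.norm(a)
print("width",np.linalg.norm(q[0]-q[1]),np.linalg.norm(q[2]-q[3]))
b=onplane("wrist",f([(468,518),(468,528)]),.021,s);print("buffer y",(b-near)@u)
e=onplane("wrist",f([(108,160),(120,520)]),[.0215,.0215],s);print("shaft",e, np.degrees(np.arctan2(*(e[0]-e[1])[[1,0]])),np.linalg.norm(e[0]-e[1]))
print("plan");plan([.4405,-.042,.20],97.3,8)
```

```text
roof [[0.531  0.1575 0.056 ]
 [0.5595 0.1627 0.056 ]
 [0.5465 0.0642 0.056 ]
 [0.576  0.0691 0.056 ]]
mouth [0.5613 0.0666 0.056 ] 0.09482387559407245 head 99.71705962736331
width 0.028966805495484343 0.0299373828462719
buffer y [-0.05  -0.054]
shaft [[ 0.4165  0.1305  0.0215]
 [ 0.4343 -0.0021  0.0215]] 97.66178917172726 0.13379224623777675
plan
[[-0.51, -0.83, 1.6], [0.01, -0.02, 0.05], 1.0],[[-0.51, -0.83, 1.6], [0.01, -0.02, 0.05], 1.0],[[-0.51, -0.83, 1.61], [0.01, -0.02, 0.05], 1.0],[[-0.51, -0.83, 1.61], [0.01, -0.02, 0.05], 1.0],[[-0.51, -0.83, 1.61], [0.01, -0.02, 0.05], 1.0],[[-0.51, -0.83, 1.61], [0.01, -0.02, 0.05], 1.0],[[-0.51, -0.83, 1.61], [0.01, -0.02, 0.05], 1.0],[[-0.51, -0.83, 1.61], [0.01, -0.02, 0.05], 1.0],
```

drive_tool(motion=[[[-0.8, -1.3, 2.6], [0, 0, 0], 1], [[-0.8, -1.3, 2.6], [0, 0, 0], 1], [[-0.8, -1.3, 2.6], [0, 0, 0.1], 1], [[-0.8, -1.3, 2.6], [0, 0, 0], 0.6], [[-0.8, -1.3, 2.6], [0, 0, 0], 0.0], [[0, 0, 2.5], [0, 0, 0], -0.1], [[0, 0, 2.5], [0, 0, 0], -0.1], [[0, 0, 1.5], [0, 0, 0], -0.1], [[0, 0, 0], [0, 0, 0], -0.1]])

```text
time: 2.82
position: [0.4397, -0.0476, 0.1323]
tool_rot: [-2.083, -2.349, 0.002]
ft_force: [-0.4, 0.2, -0.7]
grip_width: 0.471
grip_force: 0.0
```

Run:
```python
from h import *
import pickle
s=ctrl.get_state();print(s["position"],s["tool_rot"],s["ft_force"],s["grip_width"])
x=R.from_rotvec(s["tool_rot"]).as_matrix();print(x.round(4),np.degrees(np.arctan2(x[1,0],x[0,0])))
im=ctrl.get_image("wrist");np.save("w3.npy",im);pickle.dump(s,open("w3.pkl","wb"))
cv2.imwrite("pics/w3.png",im[:,:,::-1])
plan([.4405,-.042,.0735],97.7,4,-.1,st=s)
```

```text
[ 0.43974498 -0.04760186  0.13231835] [-2.08252677e+00 -2.34917072e+00  1.71201722e-03] [-0.39978549  0.23801461 -0.6757662 ] 0.47101687609204607
[[-1.199e-01  9.928e-01 -2.400e-03]
 [ 9.928e-01  1.199e-01  7.000e-04]
 [ 1.000e-03 -2.300e-03 -1.000e+00]] 96.88631754199542
[[0.14, 0.04, 1.47], [-0.03, -0.01, -0.2], -0.1],[[0.14, 0.04, 1.47], [-0.03, -0.01, -0.2], -0.1],[[0.14, 0.04, 1.47], [-0.03, -0.01, -0.2], -0.1],[[0.14, 0.04, 1.47], [-0.03, -0.01, -0.2], -0.1],
```

View pics/w3.png

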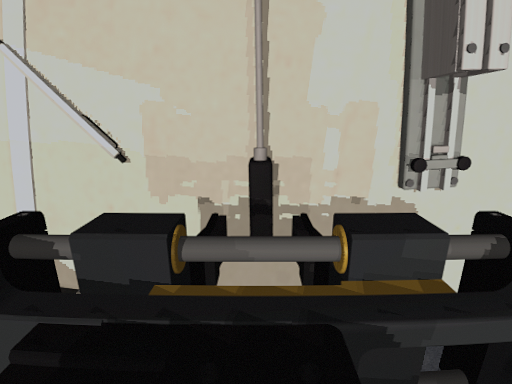

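The handle sits centred between the fingers (x≈261, front edge at y≈158). I go down and grip.

drive_tool(motion=[[[0.15, 0.05, 1.6], [0, 0, -0.4], -0.1], [[0.15, 0.05, 1.6], [0, 0, -0.4], -0.1], [[0.15, 0.05, 1.4], [0, 0, 0], -0.1], [[0.1, 0, 1.2], [0, 0, 0], -0.1], [[0, 0, 0], [0, 0, 0], -0.1], [[0, 0, 0], [0, 0, 0], -0.1], [[0, 0, 0], [0, 0, 0], -0.1]], force=50)

```text
time: 3.75
position: [0.4418, -0.042, 0.0757]
tool_rot: [2.067, 2.365, 0.001]
ft_force: [-0.0, 0.9, 0.0]
grip_width: 0.449
grip_force: 0.0
```

drive_tool(motion=[[[0, 0, 0.2], [0, 0, 0], -0.1], [[0, 0, 0], [0, 0, 0], -1], [[0, 0, 0], [0, 0, 0], -1], [[0, 0, 0], [0, 0, 0], -1], [[0, 0, 0], [0, 0, 0], -1], [[0, 0, 0], [0, 0, 0], -1]], force=50)

```text
time: 4.5
position: [0.4412, -0.0419, 0.0733]
tool_rot: [-2.067, -2.366, 0.001]
ft_force: [-0.7, -0.1, 1.7]
grip_width: 0.2
grip_force: 50.0
```

Run:
```python
from h import *
s=dict(ctrl.get_state());s["position"]=s["position"]+[0,0,.09]
plan([.5957,-.1345,.163],99.7,8,-1,st=s)
```

```text
[[-1.41, 1.76, 0.0], [-0.0, 0.0, -0.25], -1],[[-1.41, 1.75, 0.0], [-0.0, 0.0, -0.25], -1],[[-1.42, 1.75, 0.0], [-0.0, 0.0, -0.25], -1],[[-1.43, 1.74, 0.0], [-0.0, 0.0, -0.25], -1],[[-1.44, 1.73, 0.0], [-0.0, 0.0, -0.25], -1],[[-1.44, 1.73, 0.0], [-0.0, 0.0, -0.25], -1],[[-1.45, 1.72, 0.0], [-0.0, 0.0, -0.25], -1],[[-1.46, 1.71, 0.0], [-0.0, 0.0, -0.25], -1],
```

drive_tool(motion=[[[0, 0, -2], [0, 0, 0], -1], [[0, 0, -3.5], [0, 0, 0], -1], [[0, 0, -3.5], [0, 0, 0], -1], [[-2.2, 2.3, 0], [0, 0, -0.3], -1], [[-2.3, 2.3, 0], [0, 0, -0.4], -1], [[-2.3, 2.4, 0], [0, 0, -0.4], -1], [[-2.3, 2.4, 0], [0, 0, -0.4], -1], [[-2.4, 2.3, 0], [0, 0, -0.4], -1], [[0, 2.2, 0], [0, 0, -0.1], -1], [[0, 0, 0], [0, 0, 0], -1], [[0, 0, 0], [0, 0, 0], -1], [[0, 0, 0], [0, 0, 0], -1]])

```text
time: 6.0
position: [0.5948, -0.1348, 0.1632]
tool_rot: [-2.025, -2.401, 0.001]
ft_force: [-1.0, 0.0, -1.0]
grip_width: 0.203
grip_force: 50.0
```

Run:
```python
from h import *
import pickle
np.set_printoptions(precision=4,suppress=True)
s=ctrl.get_state();M=R.from_rotvec(s["tool_rot"]).as_matrix();print(s["position"],M,s["ft_force"],s["grip_width"])
D={}
for n in("wrist","scene","side"):
    D[n]=ctrl.get_image(n)
D["s"]=s;pickle.dump(D,open("d4.pkl","wb"))
tip=s["position"]+M@np.array([.174,0,.0693]);print("tip guess",tip)
out=[]
for n in("wrist","scene","side"):
    p=proj(n,tip,s)[0];print(n,p)
    x,y=np.clip(p.round().astype(int),[50,50],[461,333]);a=D[n][y-50:y+50,x-50:x+50,::-1];print(n,"crop origin",x-50,y-50)
    out.append(cv2.resize(a,(400,400) if n=="wrist" else (400,400),interpolation=cv2.INTER_CUBIC))
im=cv2.resize(np.hstack(out),(1200,400))
cv2.imwrite("pics/d4.png",cv2.convertScaleAbs(np.hstack(out[:2]),alpha=1.5));cv2.imwrite("pics/d4s.png",cv2.convertScaleAbs(out[2],alpha=1.5))
```

```text
[ 0.5948 -0.1348  0.1632] [[-0.1686  0.9857 -0.0007]
 [ 0.9857  0.1686 -0.0005]
 [-0.0004 -0.0008 -1.    ]] [-0.9883  0.049  -0.9884] 0.20270266722394154
tip guess [0.5655 0.0367 0.0938]
wrist [258.4846 -90.5056]
wrist crop origin 208 0
scene [243.1021 216.6419]
scene crop origin 193 167
side [268.4315 214.8327]
side crop origin 218 165
```

View pics/d4.png

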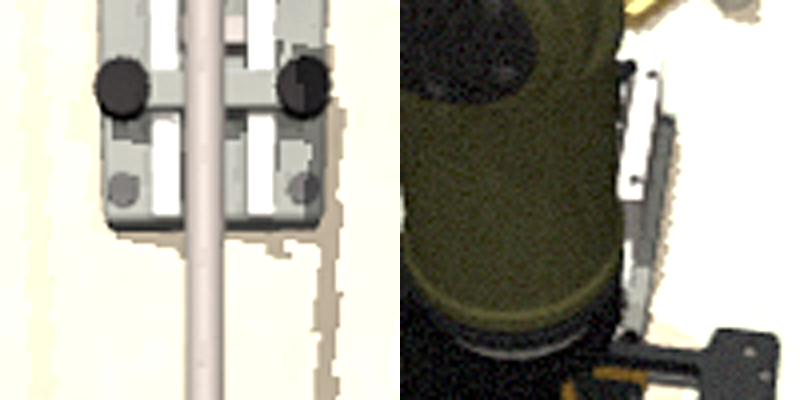

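In the wrist crop the shaft sits at x≈205, while the bay cheeks centre at x≈213 (strips 152–180 and 248–275). The magazine is therefore about 2 mm to tool +y. I measure the cheeks by rows.

Run:
```python
from h import *
import pickle
np.set_printoptions(precision=4,suppress=True)
D=pickle.load(open("d4.pkl","rb"));s=D["s"];im=D["wrist"];M=R.from_rotvec(s["tool_rot"]).as_matrix()
g=im.min(2).astype(int)
for r in(1,3,6,9,12,30,34,38,42,46,50):
    l=g[r,228:292];hi=(l>155).astype(int);e=np.flatnonzero(np.diff(hi))+228.5
    P=onplane("wrist",[(x,r) for x in e],.018,s) if len(e) else []
    t=(P-s["position"])@M if len(e) else []
    print(r,[(float(x),round(float(q[1]*1000),1)) for x,q in zip(e,t)], (t[0][0]*1000).round(1) if len(e) else "")
# base plate edges near y=-85 end
for r in(20,40,50,70):
    print(r,g[r,228:296].tolist()) if r in(40,) else None
```

```text
1 [(229.5, -22.8), (230.5, -22.0), (231.5, -21.2), (245.5, -10.3), (251.5, -5.6), (269.5, 8.4), (276.5, 13.9), (290.5, 24.8)] 158.5
3 [(229.5, -22.8), (230.5, -22.0), (231.5, -21.2), (245.5, -10.3), (251.5, -5.6), (269.5, 8.4), (276.5, 13.9), (290.5, 24.8)] 157.0
6 [(228.5, -23.6), (229.5, -22.8), (231.5, -21.3), (245.5, -10.3), (251.5, -5.6), (269.5, 8.4), (275.5, 13.1), (290.5, 24.8)] 154.8
9 [(230.5, -22.1), (245.5, -10.3), (251.5, -5.6), (269.5, 8.4), (276.5, 13.9), (289.5, 24.1)] 152.7
12 [(231.5, -21.4), (245.5, -10.4), (251.5, -5.7), (269.5, 8.5), (275.5, 13.2)] 150.5
30 [(231.5, -21.6), (232.5, -20.8), (246.5, -9.7), (249.5, -7.3), (269.5, 8.5), (275.5, 13.3)] 137.3
34 [(231.5, -21.6), (232.5, -20.8), (246.5, -9.7), (252.5, -4.9), (269.5, 8.6), (275.5, 13.3)] 134.3
38 [(230.5, -22.5), (245.5, -10.5), (252.5, -5.0), (269.5, 8.6), (275.5, 13.4)] 131.4
42 [(230.5, -22.5), (245.5, -10.6), (252.5, -5.0), (269.5, 8.6), (275.5, 13.4)] 128.4
46 [(229.5, -23.4), (245.5, -10.6), (252.5, -5.0), (269.5, 8.6), (275.5, 13.4)] 125.4
50 [(231.5, -21.9), (245.5, -10.6), (252.5, -5.0), (269.5, 8.7), (275.5, 13.5)] 122.4
40 [166, 166, 167, 153, 154, 108, 112, 131, 130, 130, 130, 130, 132, 132, 131, 129, 119, 131, 167, 185, 184, 183, 184, 187, 162, 58, 87, 121, 130, 142, 147, 146, 139, 127, 113, 88, 115, 132, 130, 123, 118, 103, 172, 184, 183, 182, 184, 188, 127, 75, 125, 128, 126, 125, 125, 127, 129, 74, 76, 77, 66, 71, 104, 102, 111, 171, 166, 165]
```

View pics/d4s.png

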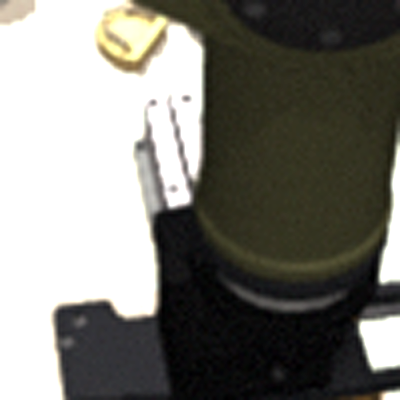

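drive_tool(motion=[[[0, 0.16, 2], [0, 0, 0], -1], [[0, 0, 2.5], [0, 0, 0], -1], [[0, 0, 1.5], [0, 0, 0], -1], [[0, 0, 0.7], [0, 0, 0], -1], [[0, 0, 0], [0, 0, 0], -1], [[0, 0, 0], [0, 0, 0], -1], [[0, 0, 0], [0, 0, 0], -1]])

```text
time: 7.02
position: [0.5978, -0.1346, 0.0971]
tool_rot: [2.025, 2.4, 0.001]
ft_force: [0.3, 0.0, -1.2]
grip_width: 0.206
grip_force: 50.0
```

Run:
```python
from h import *
import pickle
np.set_printoptions(precision=4,suppress=True)
s=ctrl.get_state();M=R.from_rotvec(s["tool_rot"]).as_matrix();im=ctrl.get_image("wrist")
print(s["position"],M@[.174,0,.0693]+s["position"],s["ft_force"])
pickle.dump((s,im),open("d5.pkl","wb"))
cv2.imwrite("pics/d5.png",cv2.convertScaleAbs(cv2.resize(im[0:150,170:350,::-1],(720,600),interpolation=cv2.INTER_CUBIC),alpha=1.3))
```

```text
[ 0.5978 -0.1346  0.0971] [0.5686 0.0369 0.0277] [ 0.2727  0.0455 -1.1699]
```

View pics/d5.png

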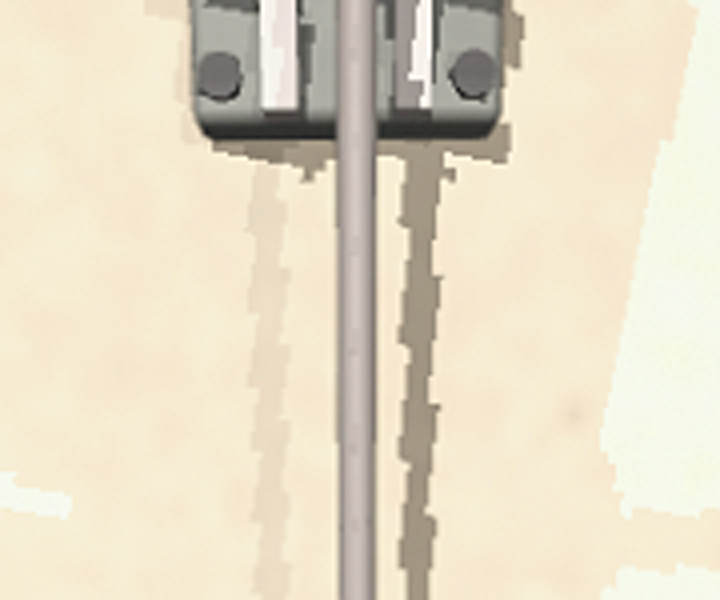

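Now the shaft (x≈357) is about 1.6 mm right of the bay centre (x≈347), and the base end edge is at y≈120. I correct this by −1.5 mm and check the distance along the bay.

Run:
```python
from h import *
import pickle
np.set_printoptions(precision=4,suppress=True)
s,im=pickle.load(open("d5.pkl","rb"));M=R.from_rotvec(s["tool_rot"]).as_matrix()
f=lambda p:np.array(p)/4.+[170,0]
t=(onplane("wrist",f([(193,90),(500,90),(193,20),(500,20),(260,100),(435,100),(346,120)]),[.012]*4+[.018]*2+[.012],s)-s["position"])@M*1000
print(t)
t=(onplane("wrist",f([(338,20),(377,20),(338,580),(377,580)]),.0467,s)-s["position"])@M*1000;print(t)
```

```text
[[124.3322 -23.81    84.9676]
 [124.3269  21.5376  85.0272]
 [133.8692 -23.5661  84.9601]
 [133.8624  21.317   85.0192]
 [121.0861 -13.4432  78.9838]
 [121.0848  11.5594  79.0167]
 [120.0989  -1.2131  85.0007]]
[[121.2248  -1.8277  50.299 ]
 [121.2274   2.7623  50.305 ]
 [ 55.3415  -2.0307  50.3521]
 [ 55.3427   3.0391  50.3588]]
```

drive_tool(motion=[[[0, -0.15, 0], [0, 0, 0], -1], [[0, 0, 0], [0, 0, 0], -1], [[0, 0, 0], [0, 0, 0], -1]])

```text
time: 7.45
position: [0.5957, -0.1348, 0.0963]
tool_rot: [2.026, 2.401, -0.0]
ft_force: [0.3, -0.4, -1.5]
grip_width: 0.202
grip_force: 50.0
```

drive_tool(motion=[[[1, 0, 0], [0, 0, 0], -1], [[1.5, 0, 0], [0, 0, 0], -1], [[1.5, 0, 0], [0, 0, 0], -1], [[1.5, 0, 0], [0, 0, 0], -1], [[1.5, 0, 0], [0, 0, 0], -1], [[0.8, 0, 0], [0, 0, 0], -1], [[0, 0, 0], [0, 0, 0], -1], [[0, 0, 0], [0, 0, 0], -1], [[0, 0, 0], [0, 0, 0], -1]])

```text
time: 8.57
position: [0.5827, -0.0588, 0.0962]
tool_rot: [2.027, 2.4, -0.0]
ft_force: [-0.7, 0.0, -1.4]
grip_width: 0.199
grip_force: 50.0
```

drive_tool(motion=[[[0, 0, 0.2], [0, 0, 0], -1], [[0, 0, 0.2], [0, 0, 0], -1], [[0, 0, 0.1], [0, 0, 0], -1], [[0, 0, 0], [0, 0, 0], -1], [[0, 0, 0], [0, 0, 0], -1]])

```text
time: 9.2
position: [0.5826, -0.0579, 0.0912]
tool_rot: [2.026, 2.401, -0.0]
ft_force: [0.5, -0.3, -1.5]
grip_width: 0.201
grip_force: 50.0
```

drive_tool(motion=[[[0, 0, 0.1], [0, 0, 0], -1], [[0, 0, 0.1], [0, 0, 0], -1], [[0, 0, 0.1], [0, 0, 0], -1], [[0, 0, 0], [0, 0, 0], -1], [[0, 0, 0], [0, 0, 0], -1]])

```text
time: 9.82
position: [0.5826, -0.0579, 0.0882]
tool_rot: [2.025, 2.401, -0.0]
ft_force: [-1.0, -0.1, -0.9]
grip_width: 0.202
grip_force: 50.0
```

drive_tool(motion=[[[0, 0, 0.1], [0, 0, 0], -1], [[0, 0, 0.05], [0, 0, 0], -1], [[0, 0, 0.05], [0, 0, 0], -1], [[0, 0, 0], [0, 0, 0], -1]])

```text
time: 10.32
position: [0.5826, -0.0579, 0.0862]
tool_rot: [-2.026, -2.401, 0.0]
ft_force: [-1.0, 0.0, -0.9]
grip_width: 0.204
grip_force: 50.0
```

drive_tool(motion=[[[0, 0, 0.05], [0, 0, 0], -1], [[0, 0, 0.05], [0, 0, 0], -1], [[0, 0, 0], [0, 0, 0], -1]])

```text
time: 10.7
position: [0.5826, -0.0579, 0.0852]
tool_rot: [-2.026, -2.401, 0.0]
ft_force: [-0.3, -0.0, -0.9]
grip_width: 0.203
grip_force: 50.0
```

drive_tool(motion=[[[0, 0, 0.05], [0, 0, 0], -1], [[0, 0, 0.05], [0, 0, 0], -1], [[0, 0, 0], [0, 0, 0], -1]])

```text
time: 11.08
position: [0.5827, -0.0579, 0.0844]
tool_rot: [2.026, 2.401, 0.0]
ft_force: [0.7, -0.3, -1.2]
grip_width: 0.204
grip_force: 50.0
```

drive_tool(motion=[[[0, 0, 0.05], [0, 0, 0], -1], [[0, 0, 0.05], [0, 0, 0], -1], [[0, 0, 0], [0, 0, 0], -1]])

```text
time: 11.45
position: [0.5828, -0.0579, 0.0834]
tool_rot: [2.026, 2.401, 0.0]
ft_force: [0.3, -0.7, 1.6]
grip_width: 0.204
grip_force: 50.0
```

drive_tool(motion=[[[0, 0, -0.15], [0, 0, 0], -1], [[0, 0, 0], [0, 0, 0], -1], [[0, 0, 0], [0, 0, 0], -1], [[-0.3, 0, 0], [0, 0, 0], -1], [[-0.3, 0, 0], [0, 0, 0], -1], [[-0.4, 0, 0], [0, 0, 0], -1], [[-0.4, 0, 0], [0, 0, 0], -1], [[-0.4, 0, 0], [0, 0, 0], -1], [[-0.4, 0, 0], [0, 0, 0], -1], [[-0.4, 0, 0], [0, 0, 0], -1], [[-0.4, 0, 0], [0, 0, 0], -1], [[0, 0, 0], [0, 0, 0], -1]])

```text
time: 12.95
position: [0.5878, -0.0882, 0.0848]
tool_rot: [2.026, 2.4, -0.001]
ft_force: [-0.2, -0.8, -1.1]
grip_width: 0.202
grip_force: 50.0
```

drive_tool(motion=[[[-0.4, 0, 0], [0, 0, 0], -1], [[-0.4, 0, 0], [0, 0, 0], -1], [[-0.4, 0, 0], [0, 0, 0], -1], [[-0.4, 0, 0], [0, 0, 0], -1], [[-0.4, 0, 0], [0, 0, 0], -1], [[-0.4, 0, 0], [0, 0, 0], -1], [[-0.4, 0, 0], [0, 0, 0], -1], [[-0.4, 0, 0], [0, 0, 0], -1], [[-0.4, 0, 0], [0, 0, 0], -1], [[-0.4, 0, 0], [0, 0, 0], -1], [[0, 0, 0], [0, 0, 0], -1], [[0, 0, 0], [0, 0, 0], -1]])

```text
time: 14.45
position: [0.5945, -0.1273, 0.0848]
tool_rot: [2.025, 2.401, -0.0]
ft_force: [0.1, 0.4, -0.2]
grip_width: 0.204
grip_force: 50.0
```

drive_tool(motion=[[[-0.3, 0, 0], [0, 0, 0], -1], [[-0.3, 0, 0], [0, 0, 0], -1], [[-0.3, 0, 0], [0, 0, 0], -1], [[-0.2, 0, 0], [0, 0, 0], -1], [[-0.1, 0, 0], [0, 0, 0], -1], [[0, 0, 0], [0, 0, 0], -1], [[0, 0, 0], [0, 0, 0], -1]])

```text
time: 15.32
position: [0.5965, -0.1389, 0.0848]
tool_rot: [2.025, 2.401, -0.0]
ft_force: [0.0, 0.3, -0.4]
grip_width: 0.203
grip_force: 50.0
```

drive_tool(motion=[[[-0.1, 0, 0], [0, 0, 0], -1], [[-0.1, 0, 0], [0, 0, 0], -1], [[0, 0, 0], [0, 0, 0], -1]])

```text
time: 15.7
position: [0.5967, -0.1408, 0.0847]
tool_rot: [2.026, 2.401, -0.0]
ft_force: [1.1, 0.5, -0.4]
grip_width: 0.202
grip_force: 50.0
```

drive_tool(motion=[[[-0.1, 0, 0], [0, 0, 0], -1], [[0, 0, 0], [0, 0, 0], -1]])

```text
time: 15.95
position: [0.5969, -0.1418, 0.0847]
tool_rot: [2.026, 2.401, -0.0]
ft_force: [-0.4, 0.2, -0.4]
grip_width: 0.206
grip_force: 50.0
```

drive_tool(motion=[[[-0.1, 0, 0], [0, 0, 0], -1], [[0, 0, 0], [0, 0, 0], -1]])

```text
time: 16.2
position: [0.5971, -0.1428, 0.0848]
tool_rot: [2.026, 2.401, -0.0]
ft_force: [-0.5, 0.5, -0.8]
grip_width: 0.206
grip_force: 50.0
```

drive_tool(motion=[[[-0.1, 0, 0], [0, 0, 0], -1], [[0, 0, 0], [0, 0, 0], -1]])

```text
time: 16.45
position: [0.5973, -0.1438, 0.0848]
tool_rot: [2.026, 2.401, -0.0]
ft_force: [0.0, 0.4, -0.6]
grip_width: 0.203
grip_force: 50.0
```

drive_tool(motion=[[[-0.1, 0, 0], [0, 0, 0], -1], [[0, 0, 0], [0, 0, 0], -1]])

```text
time: 16.7
position: [0.5975, -0.1448, 0.0848]
tool_rot: [2.026, 2.401, -0.0]
ft_force: [0.3, 0.2, -1.0]
grip_width: 0.2
grip_force: 50.0
```

drive_tool(motion=[[[-0.1, 0, 0], [0, 0, 0], -1], [[0, 0, 0], [0, 0, 0], -1]])

```text
time: 16.95
position: [0.5976, -0.1458, 0.0848]
tool_rot: [2.026, 2.401, -0.0]
ft_force: [0.5, -0.0, -1.1]
grip_width: 0.201
grip_force: 50.0
```

drive_tool(motion=[[[-0.1, 0, 0], [0, 0, 0], -1], [[0, 0, 0], [0, 0, 0], -1]])

```text
time: 17.2
position: [0.5978, -0.1467, 0.0847]
tool_rot: [2.026, 2.401, -0.0]
ft_force: [0.1, 1.2, -1.4]
grip_width: 0.199
grip_force: 50.0
```

drive_tool(motion=[[[-0.1, 0, 0], [0, 0, 0], -1], [[0, 0, 0], [0, 0, 0], -1]])

```text
time: 17.45
position: [0.5979, -0.1472, 0.0847]
tool_rot: [-2.025, -2.401, -0.0]
ft_force: [-0.3, 1.8, -0.2]
grip_width: 0.203
grip_force: 50.0
```

drive_tool(motion=[[[-0.1, 0, 0], [0, 0, 0], -1], [[0, 0, 0], [0, 0, 0], -1]])

```text
time: 17.7
position: [0.598, -0.1477, 0.0846]
tool_rot: [-2.024, -2.401, -0.001]
ft_force: [-0.8, 3.5, -1.2]
grip_width: 0.201
grip_force: 50.0
```

drive_tool(motion=[[[-0.1, 0, 0], [0, 0, 0], -1], [[0, 0, 0], [0, 0, 0], -1]])

```text
time: 17.95
position: [0.5982, -0.1483, 0.0845]
tool_rot: [-2.024, -2.401, -0.001]
ft_force: [-0.8, 5.6, -1.2]
grip_width: 0.201
grip_force: 50.0
```

drive_tool(motion=[[[-0.1, 0, 0], [0, 0, 0], -1], [[0, 0, 0], [0, 0, 0], -1]])

```text
time: 18.2
position: [0.5983, -0.1486, 0.0844]
tool_rot: [-2.023, -2.401, -0.002]
ft_force: [-0.9, 7.5, -0.7]
grip_width: 0.2
grip_force: 50.0
```

drive_tool(motion=[[[-0.1, 0, 0], [0, 0, 0], -1], [[0, 0, 0], [0, 0, 0], -1], [[0, 0, 0], [0, 0, 0], -1], [[0, 0, 0], [0, 0, 0], -1], [[0, 0, 0], [0, 0, 0], -1]])

```text
time: 18.82
position: [0.5983, -0.1489, 0.0843]
tool_rot: [-2.022, -2.401, -0.003]
ft_force: [-0.7, 7.4, -0.7]
grip_width: 0.203
grip_force: 50.0
```

drive_tool(motion=[[[-0.1, 0, 0], [0, 0, 0], -1], [[0, 0, 0], [0, 0, 0], -1], [[0, 0, 0], [0, 0, 0], -1], [[0, 0, 0], [0, 0, 0], -1], [[0, 0, 0], [0, 0, 0], -1]])

```text
time: 19.45
position: [0.5985, -0.1492, 0.0842]
tool_rot: [-2.021, -2.4, -0.003]
ft_force: [-0.6, 7.9, -1.0]
grip_width: 0.206
grip_force: 50.0
```

drive_tool(motion=[[[-0.1, 0, 0], [0, 0, 0], -1], [[0, 0, 0], [0, 0, 0], -1], [[0, 0, 0], [0, 0, 0], -1], [[0, 0, 0], [0, 0, 0], -1], [[0, 0, 0], [0, 0, 0], -1]])

```text
time: 20.08
position: [0.5986, -0.1495, 0.0841]
tool_rot: [-2.02, -2.4, -0.004]
ft_force: [-1.1, 9.2, -0.3]
grip_width: 0.202
grip_force: 50.0
```

Run:
```python
from h import *
o=[]
for n in("scene","side"):
    im=ctrl.get_image(n);p=proj(n,[.568,.03,.02])[0].round().astype(int);print(n,p-36)
    o.append(cv2.resize(im[p[1]-36:p[1]+36,p[0]-36:p[0]+36,::-1],(400,400),interpolation=cv2.INTER_CUBIC))
cv2.imwrite("pics/k.png",cv2.convertScaleAbs(np.hstack(o),alpha=1.3))
```

```text
scene [208 205]
side [233 201]
```

View pics/k.png

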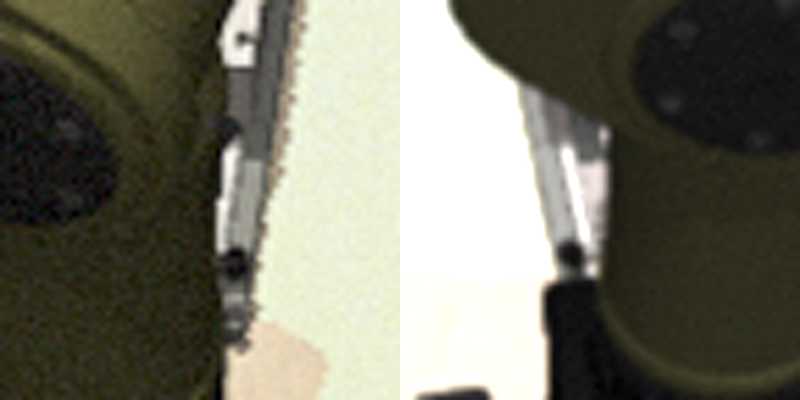

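The arm hides most of the bay. The side view shows pinkish metal between the cheeks at (590,200), which fits the key but isn't conclusive. I unload, unhook, lift and look at the bay directly.

drive_tool(motion=[[[0.2, 0, 0], [0, 0, 0], -1], [[0.2, 0, 0], [0, 0, 0], -1], [[0.2, 0, 0], [0, 0, 0], -1], [[0.2, 0, 0], [0, 0, 0], -1], [[0.2, 0, 0], [0, 0, 0], -1], [[0, 0, 0], [0, 0, 0], -1], [[0, 0, 0], [0, 0, 0], -1]])

```text
time: 21.05
position: [0.5973, -0.1444, 0.0849]
tool_rot: [2.026, 2.4, -0.001]
ft_force: [-0.7, -0.5, 0.2]
grip_width: 0.204
grip_force: 50.0
```

drive_tool(motion=[[[0, 0, -0.3], [0, 0, 0], -1], [[0, 0, -0.5], [0, 0, 0], -1], [[0, 0, -1.5], [0, 0, 0], -1], [[0, 0, -3], [0, 0, 0], -1], [[0, 0, -3], [0, 0, 0], -1], [[-5, 0, -2], [0, 0, 0], -1], [[-5, 0, 0], [0, 0, 0], -1], [[0, 0, 0], [0, 0, 0], -1], [[0, 0, 0], [0, 0, 0], -1]])

```text
time: 22.18
position: [0.6142, -0.2417, 0.1883]
tool_rot: [-2.026, -2.401, -0.001]
ft_force: [0.3, 0.1, -1.2]
grip_width: 0.201
grip_force: 50.0
```

Run:
```python
from h import *
import pickle
np.set_printoptions(precision=4,suppress=True)
s=ctrl.get_state();M=R.from_rotvec(s["tool_rot"]).as_matrix();print(s["position"],M,s["ft_force"])
o=[];D={"s":s}
for n in("scene","side","wrist"):
    im=D[n]=ctrl.get_image(n)
    p=proj(n,[.566,.035,.02],s)[0].round().astype(int);print(n,p)
pickle.dump(D,open("d6.pkl","wb"))
im=D["wrist"];
a=cv2.resize(im[0:100,200:320,::-1],(480,400),interpolation=cv2.INTER_CUBIC)
p=proj("scene",[.566,.035,.02])[0].round().astype(int);b=cv2.resize(D["scene"][p[1]-50:p[1]+50,p[0]-40:p[0]+40,::-1],(320,400),interpolation=cv2.INTER_CUBIC)
print("scene crop",p-[40,50])
cv2.imwrite("pics/e.png",cv2.convertScaleAbs(np.hstack([a,b]),alpha=1.3))
```

```text
[ 0.6142 -0.2417  0.1883] [[-0.1683  0.9857  0.0004]
 [ 0.9857  0.1683  0.0008]
 [ 0.0007  0.0006 -1.    ]] [ 0.3296  0.0994 -1.2022]
scene [244 239]
side [268 235]
wrist [ 258 -146]
scene crop [204 189]
```

View pics/e.png

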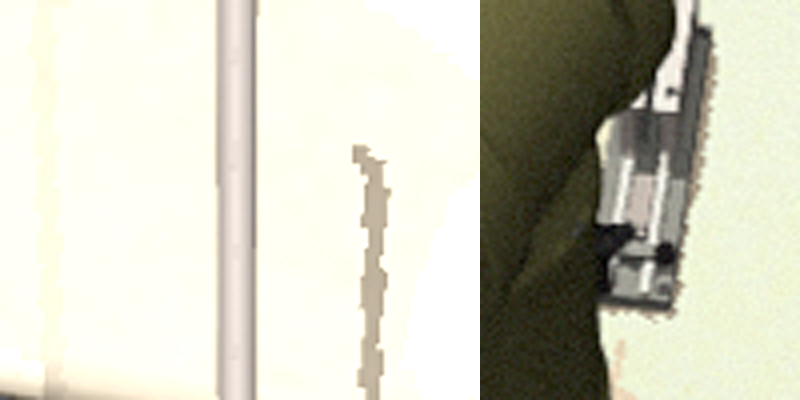

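The scene crop shows the key as a pinkish plate lying between the cheeks, from about (643,172) to (637,228). I compute its place and plan the laying down.

Run:
```python
from h import *
np.set_printoptions(precision=4,suppress=True)
f=lambda p:(np.array(p)-[480,0])/4+[204,189]
P=onplane("scene",f([(643,174),(637,228)]),[.016,.022])
m=np.array([.5613,.0666,.016]);u=np.array([-.1685,.9857,0])
v=np.array([.9857,.1685,0])
print(P,(P-m)@u,(P-m)@v)
# handle landing at old place, lifted 3 cm
plan([.4412,-.042,.1883],97.7,8,-1)
```

```text
[[0.5624 0.0529 0.016 ]
 [0.5712 0.0166 0.022 ]] [-0.0137 -0.0509] [-0.0012  0.0013]
[[2.81, -1.71, -0.0], [0.0, -0.0, 0.27], -1],[[2.8, -1.72, -0.0], [0.0, -0.0, 0.27], -1],[[2.8, -1.74, -0.0], [0.0, -0.0, 0.27], -1],[[2.79, -1.75, -0.0], [0.0, -0.0, 0.27], -1],[[2.78, -1.76, -0.0], [0.0, -0.0, 0.27], -1],[[2.77, -1.78, -0.0], [0.0, -0.0, 0.27], -1],[[2.76, -1.79, -0.0], [0.0, -0.0, 0.27], -1],[[2.75, -1.8, -0.0], [0.0, -0.0, 0.27], -1],
```

drive_tool(motion=[[[2.8, -1.7, 0], [0, 0, 0.3], -1], [[2.8, -1.7, 0], [0, 0, 0.3], -1], [[2.8, -1.7, 0], [0, 0, 0.3], -1], [[2.8, -1.8, 0], [0, 0, 0.3], -1], [[2.8, -1.8, 0], [0, 0, 0.3], -1], [[2.8, -1.8, 0], [0, 0, 0.3], -1], [[2.8, -1.8, 2], [0, 0, 0.2], -1], [[2.7, -1.8, 3], [0, 0, 0], -1], [[0, 0, 3], [0, 0, 0], -1], [[0, 0, 2.5], [0, 0, 0], -1], [[0, 0, 0], [0, 0, 0], -1], [[0, 0, 0], [0, 0, 0], -1]])

```text
time: 23.82
position: [0.4418, -0.0425, 0.0837]
tool_rot: [2.065, 2.366, 0.001]
ft_force: [0.3, -0.6, -0.8]
grip_width: 0.199
grip_force: 50.0
```

drive_tool(motion=[[[0, 0, 0.2], [0, 0, 0], -1], [[0, 0, 0.2], [0, 0, 0], -1], [[0, 0, 0], [0, 0, 0], -1], [[0, 0, 0], [0, 0, 0], -1]])

```text
time: 24.32
position: [0.4412, -0.0431, 0.0788]
tool_rot: [2.067, 2.365, -0.0]
ft_force: [0.2, -0.8, -1.6]
grip_width: 0.203
grip_force: 50.0
```

drive_tool(motion=[[[0, 0, 0.2], [0, 0, 0], -1], [[0, 0, 0.2], [0, 0, 0], -1], [[0, 0, 0.1], [0, 0, 0], -1], [[0, 0, 0], [0, 0, 0], -1], [[0, 0, 0], [0, 0, 0], -1]])

```text
time: 24.95
position: [0.4412, -0.043, 0.0737]
tool_rot: [2.067, 2.366, 0.0]
ft_force: [0.7, -0.3, -1.1]
grip_width: 0.202
grip_force: 50.0
```

Not quite on the bench by force, so I nudge down a little, then release gently and retreat.

drive_tool(motion=[[[0, 0, 0.05], [0, 0, 0], -1], [[0, 0, 0], [0, 0, 0], -1], [[0, 0, 0], [0, 0, 0], -0.4], [[0, 0, 0], [0, 0, 0], -0.3], [[0, 0, 0], [0, 0, 0], -0.2], [[0, 0, 0], [0, 0, 0], -0.1], [[0, 0, 0], [0, 0, 0], -0.1]], force=10)

```text
time: 25.82
position: [0.4411, -0.043, 0.0732]
tool_rot: [2.067, 2.366, -0.0]
ft_force: [0.7, -0.2, 0.7]
grip_width: 0.441
grip_force: 0.0
```

drive_tool(motion=[[[0, 0, -1], [0, 0, 0], -0.1], [[0, 0, -2], [0, 0, 0], -0.1], [[0, 0, -4], [0, 0, 0], -0.1], [[0, 0, -5], [0, 0, 0], -0.1], [[0, 0, -5], [0, 0, 0], -0.1], [[-5, 0, -3], [0, 0, 0], -0.1], [[-5, 0, 0], [0, 0, 0], -0.1], [[-5, 0, 0], [0, 0, 0], -0.1], [[-5, 0, 0], [0, 0, 0], -0.1], [[0, 0, 0], [0, 0, 0], -0.1]])

```text
time: 27.08
position: [0.467, -0.2456, 0.2734]
tool_rot: [2.075, 2.358, -0.001]
ft_force: [-0.7, 1.1, -0.6]
grip_width: 0.451
grip_force: 0.0
```

Run:
```python
from h import *
s=ctrl.get_state();print(s["time"],s["position"],s["grip_width"])
np.set_printoptions(precision=4,suppress=True)
a=np.load("scene0.npy").astype(int);b=ctrl.get_image("scene").astype(int)
# handle dark mask before / after
for im in(a,b):
    g=im.max(2);r=np.zeros_like(g);r[220:290,150:200]=1
    c=max(cv2.findContours(((g<60)&(r>0)).astype(np.uint8),0,1)[0],key=cv2.contourArea);print(cv2.minAreaRect(c))
d=(abs(a-b).max(2)>45).astype(np.uint8);n,_,st,ce=cv2.connectedComponentsWithStats(d)
for i in range(1,n):
    if st[i,4]>8:print(st[i],ce[i])
```

```text
27.075 [ 0.46703183 -0.24557956  0.27335888] 0.45077077567127766
((171.45001220703125, 256.1500244140625), (11.700427055358887, 36.68241500854492), 18.434947967529297)
((161.62716674804688, 263.58221435546875), (26.662084579467773, 55.40389633178711), 16.927513122558594)
[  0  36  52  14 155] [23.3677 42.4065]
[    0    49   175   268 21075] [ 69.0636 193.6754]
[ 42 182   5   6   9] [ 44.7778 184.7778]
[  0 315  15  39 296] [  4.3716 332.6351]
```

Run:
```python
from h import *
a=np.load("scene0.npy").astype(int);b=ctrl.get_image("scene").astype(int);w=ctrl.get_image("side").astype(int)
m=np.array([.5613,.0666,.016]);u=np.array([-.1685,.9857,0])
for y in range(-60,5,4):
    p=proj("scene",m+u*y/1000)[0].round().astype(int);print(y,a[p[1],p[0]],b[p[1],p[0]])
g=w.max(2);p=proj("side",[.4405,-.042,.028])[0];print(p)
a2=np.load("side0.npy").astype(int);d=abs(w-a2).max(2);x,y=p.round().astype(int)
print("pick region diff",np.percentile(d[y-20:y+20,x-8:x+8],[50,90]),(d[200:250,200:220]>60).sum())
```

```text
-60 [95 94 88] [112 112 104]
-56 [99 99 94] [116 116 107]
-52 [45 45 41] [55 54 55]
-48 [111 106  99] [106 100  94]
-44 [96 92 89] [105 100  96]
-40 [88 87 83] [129 119 112]
-36 [90 87 82] [132 126 116]
-32 [93 93 87] [128 121 113]
-28 [90 90 86] [134 125 120]
-24 [87 87 81] [129 119 115]
-20 [89 89 81] [131 125 117]
-16 [79 79 72] [134 127 118]
-12 [54 56 54] [88 83 78]
-8 [47 49 44] [58 60 56]
-4 [52 51 46] [63 62 58]
0 [45 48 46] [48 46 43]
4 [40 43 39] [51 50 51]
[212.62033279 260.49077469]
pick region diff [ 86. 161.] 966
```

The key lies flat in the bay, from about −14 to −50 mm. One quick check of the pick with the wrist camera before handing in.

Run:
```python
from h import *
np.set_printoptions(precision=4,suppress=True)
s=ctrl.get_state();im=ctrl.get_image("wrist");g=im.max(2)
p=proj("wrist",[[.4405,-.042,.028],[.4179,.1297,.02]],s);print(p)
x,y=p[0].round().astype(int)
r=np.zeros_like(g);r[max(y-45,0):y+45,max(x-25,0):x+25]=1
c=max(cv2.findContours(((g<60)&(r>0)).astype(np.uint8),0,1)[0],key=cv2.contourArea);q=cv2.minAreaRect(c);print(q);print(onplane("wrist",cv2.boxPoints(q),.028,s))
```

```text
[[ 258.2713   -2.7272]
 [ 259.0693 -167.842 ]]
((259.0, 19.5), (39.0, 14.0), 90.0)
[[ 0.434  -0.0457  0.028 ]
 [ 0.4494 -0.0436  0.028 ]
 [ 0.455  -0.0838  0.028 ]
 [ 0.4393 -0.0859  0.028 ]]
```

```bash
python3 -c "
from bench import ctrl
print(ctrl.close_job())"
```

```text
the job is handed in; nothing more can be done
None
```

I drew the key out into the bay and held it against the stop at about 9 N by the wrist sensor. The key then lay flat with its centre about 32 mm outside the mouth, the pick was back on the bench near where it started, and I handed the job in at about 27 s; no verdict came back.

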